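Open the latched gate of the rover pen

ROBOT

A 6-joint arm with a two-finger parallel gripper is mounted at the origin on the work surface. World frame = base frame: x ahead of the robot, y to its left, z up, the work surface at z = 0. Lengths are in m, angles in degrees, forces in N, time in s.
With the tool pointing down it reaches from about 0.4 to 0.825 m from the base axis. Payload 7 kg.
Tool frame: the origin (TCP) lies at the very end of the fingers, on their centre line; the grasp point (between the pads) lies r.grip_depth behind it (r.grip_depth is the distance from the TCP to the grasp point, in m); z points along the fingers, y is the direction in which the jaws open and shut (so a half turn about z gives the same grasp; the last joint's range is limited). The gripper opens to 88 mm and grips with 3 to 60 N. Pads are 19 mm wide; open, the fingers measure 130 mm over their backs; the gripper's body (78 mm by 193 mm) begins 47 mm behind the grasp point.
Start: joints at [-55.056, 20.546, 0.682, 0, -70.136, -16.507], TCP at [0.213, -0.64, 0.227] pointing down, gripper open.
Joint ranges: [-176.03, 176.03], [-82.01, 121.73], [-58.28, 71.71], [-173.87, 95.51], [-174.79, -0.11], [-173.66, 173.66]. Speed limits (degrees/s): [136.94, 136.94, 172.46, 180, 180, 180].

INTERFACE

Orientations are given as [roll, pitch, yaw] about the fixed x, y, z axes, in that order (R = Rz(yaw) Ry(pitch) Rx(roll)).
In Python, from plant import r gives the robot as it stands. The module is installed in compiled form; this text tells all that it offers.
- The arm moves only by the tool step_arm, never from a script. Its argument "increments" is a list of rows, each a list of 3 entries, a list of its own where there are three numbers: the shift along the tool's x, y, z in m, then the turn, a rotation vector about the tool's x, y, z in rad, then the closure, from 0 (fully open) to 1 (shut). In form: [[[x, y, z], [wx, wy, wz], grip], ...]. A call has 1 to 10 rows; each row is the pose to reach, as a shift and turn from the pose commanded when the call began, along the tool's axes at that moment; what a row does not reach only later rows make up. A row lasts 1/10 s, in which the tool goes at most 50 mm and 8.59 degrees, less where a joint would pass 70% of its speed; a pose out of reach is approached as far as the arm can. A call with a gripper value outside its range is refused whole. The fingers move at their own pace and stop on an object; "force" is the grip in N (left out, the last holds). Time passes only in rows, so rows that repeat a pose let the fingers close. It gives the time, the measured TCP pose, the force and the opening at its end, in the units of the state.
- r.get_state(): the state, without advancing time (a new reading comes with each control period).
- r.capture(name): name is "side" or "top"; returns a dict with "color" (480x640x3 uint8, red, green, blue), "intrinsics" (3x3 intrinsics, pixels), "rvec" (rotation vector, rad) and "tvec" (3), from world to camera coordinates, as OpenCV has them. Camera axes: x right, y down, z forward; pixel columns grow to the right and rows downward; lengths in m; the calibration is good to about 2 mm. A picture is of the moment at which its call begins. There is no depth.
- r.close_job(): hands the job in, once; it reports no verdict.
The state is a dict: "time_s": time; "joints": joint angles; "qd": joint speeds; "joint_torque": joint torques, N m; "tcp_pos": TCP position; "eef_rot": TCP orientation; "contact_force": force on the tool from outside, world axes, zero at the start; "moment": the same for the moment, N m; "gripper_width": finger opening in m.
Only numpy, scipy, OpenCV 4.12 (cv2) and the standard library are available. Lean on these libraries where they do the work, as an engineer would, in place of code of your own. Each camera call takes 0.05 s, during which the arm holds its last target.

TASK

Open the gate of the table-top rover pen: press the thumb plate down to lift the latch bar out of its catch, push the gate away from you into the pen until it stands wide open, about square to the fence, and let the bar drop back down. Be gentle: do not lean hard on the plate or the gate, never force the bar against its catch, do not fling the gate, and leave the rover, tape roll and cup where they are. Leave the gate standing still.

Things in the scene. Friction and masses are not known exactly. Their poses are not given: they have to be found in the camera images.
- fence: Fixed pen front, dark steel posts with clear panels up to 180 mm high. Origin on the table at the foot of the gate's hinge line. y runs along the fence, -x faces the robot, +x is inside the pen. Shut gate: y = -10 to -245 mm, centred on x = 0. Hinge post 30 mm square, 215 mm high, at y = 6 to 36 mm. Latch post 145 mm high at x = -16, y = -270 mm. Side walls (100 mm) reach x = 330 mm.
- gate (a joint): Swing of the gate in rad: 0 shut, grows as the gate swings away from the robot into the pen (counter-clockwise from above), stop at 1.6. Wooden frame 18 mm thick, 235 mm wide, 0.4 kg; its top rail is a plain board from 135 to 205 mm high. Light hinge friction: it stays where it is left.
- gate_hinge (a point): Point on the gate's hinge line, 165 mm above the table (height of the bar's pivot). Axes turn with the gate: -y points from the hinge along the gate, -x out of its robot-side face, which lies 9 mm from the hinge line's plane.
- latch: Latch: steel bar 8 x 207 x 16 mm on the gate's robot-side face, with a dark block weight towards the latch post. Origin at its pivot, 165 mm from the hinge along the gate, 16 mm in front of the gate's mid-plane. Pressing its plate end down lifts its tip end. Hard stops at 0.08 rad tip-down and 0.245 rad tip-up. About 0.5 kg (varies by a third): 1 to 4 N on the plate lift it; pressing over 15 N bends it.
- thumb_plate (a point): Where the thumb plate sits on the bar's short arm, 95 mm from the hinge, 70 mm from the pivot, 31 mm in front of the gate's mid-plane. Steel plate 46 mm (out from gate, x = -27 to +19 mm) x 34 mm (along gate) x 6 mm. Its neck is bent: its top lies up to 10 mm above or below this point, which must be felt. From bar level, 17 mm down to a hard stop; the catch clears at 13 to 16 mm. Gate rail rises 26 mm above this point.
- bar_tip (a point): Point on the underside of the latch bar over the catch, 105 mm from the pivot. Axes as the bar's.
- keeper: The catch: steel fork, open upward, on the short latch post. Origin on the floor of its slot, where the bar lies; slot 14 mm wide, prongs 5 mm thick, 20 mm high, 20 mm wide along the fence. Its height is set anywhere within 2 mm of 157 mm above the table. The bar must be lifted clear over the pen-side prong; it is past that prong at a gate angle of about 0.1 rad.
- rover: Small white wheeled rover, 118 x 94 x 70 mm, parked in the pen to the hinge side, outside the gate's sweep. Leave alone. Origin under its middle.
- tape: Roll of brown tape lying flat, 100 mm across, 48 mm high, on the robot's side, left. Leave alone. Origin under its middle.
- cup: Brown paper cup, 76 mm across, 95 mm high, on the robot's side, right. Leave alone. Origin under its middle.

How it is judged (in metres and radians):
On the way, in this order (a step that is already met when the one before it is completed fails the run):
1. a finger presses the thumb plate and the bar tip is lifted to the top of the catch (contact force between the fingers and latch above 0.4 N and horizontal distance between the grasp point and thumb_plate below 0.045 m and z of bar_tip in the frame of keeper above 0.019 m and value of joint gate below 0.1 rad), for 0.1 s.
2. the gate is swung clear of the catch (value of joint gate above 0.2 rad), for 0.1 s.
At the end, for the whole second after the job is handed in: The gate stands open by more than 1.2 rad (about 70 degrees) and still (under 0.05 rad/s), and the latch bar has dropped: its tip's underside is more than 4 mm below the pivot height (value of joint gate above 1.2 rad and velocity of joint gate between -0.05 and 0.05 rad/s and z of bar_tip in the frame of gate_hinge below -0.004 m); the robot touches nothing.
It fails at once if the thumb plate or bar is pressed with more than 15 N (contact force between the fingers and latch above 15 N).
It fails at once if the robot pushes on the gate or fence with more than 30 N (contact force between any of the fingers, the arm and fence above 30 N).
It fails at once if the bar is forced against its catch with more than 12 N (contact force between latch and keeper above 12 N).
It fails at once if the gate is flung (faster than 2.5 rad/s) (velocity of joint gate above 2.5 rad/s).
It fails at once if the rover, tape roll or cup is shifted by more than 15 mm (distance of any of rover, tape, cup from where it was at the start of the episode above 0.015 m).
It also fails if it takes over 70 s, if anything falls off the work surface, if the arm or the gripper's body presses on something with over 40 N, if the wrist force passes 120 N, or if a joint passes its speed limit or range.

## Working session

There is one attempt and no reset: what is moved stays moved. The work goes in short steps, Python scripts to look and compute and a tool call to move; the robot and the scene stay as the last step left them, time stands still between calls to the robot, and variables do not carry over. Pictures are saved under pics/ and viewed, and the job is handed in when it is done.

Besides the shell and the picture viewer there is one more tool, called after "Emit:" by a JSON object that holds its "op" and its "data", one argument or row to a line. step_arm: Moves the arm, as the interface text tells. Its arguments: {"type":"object","properties":{"increments":{"type":"array","items":{"type":"array"}},"force":{"type":"number"}},"required":["increments"]}

```bash
mkdir -p pics; python3 - <<'E'
from plant import r
import cv2,numpy as np
print(r.get_state(), r.grip_depth)
for n in("side","top"):
    c=r.capture(n); cv2.imwrite(f"pics/{n}0.png",c["color"][:,:,::-1]); np.savez(f"pics/{n}0.npz",**c)
    R=cv2.Rodrigues(np.array(c["rvec"],float))[0]; print(n,c["intrinsics"],-R.T@np.array(c["tvec"]).ravel())
E
```

```text
{'time_s': 0.0, 'joints': array([-5.50579006e+01,  2.05899102e+01,  6.35393544e-01, -1.97718393e-02,
       -7.01360878e+01, -1.65082467e+01]), 'qd': array([-0.04483557, -0.0793001 , -0.0269678 , -0.0509882 ,  0.01221228,
       -0.04224479]), 'joint_torque': array([-4.81436982e-04, -5.82714915e+01,  2.93051952e+01,  6.99681357e+00,
        6.84410290e-03, -1.57301256e-04]), 'tcp_pos': array([ 0.21328142, -0.63991585,  0.2256533 ]), 'eef_rot': array([ 1.79907848e+02, -7.92710784e-03, -1.61572874e+02]), 'contact_force': array([ 0.13005123, -0.09436698, -0.62293616]), 'moment': array([ 0.04449752,  0.00557252, -0.02107553]), 'gripper_width': 0.08754738035857339} 0.0188
side [[437.28477664   0.         326.98723952]
 [  0.         437.28477664 239.14291705]
 [  0.           0.           1.        ]] [0.29504404 0.81625515 0.62543198]
top [[531.10927597   0.         314.64852011]
 [  0.         531.10927597 232.0316221 ]
 [  0.           0.           1.        ]] [ 2.65216467e-01 -1.16462847e-03  1.43148131e+00]
```

View pics/side0.png

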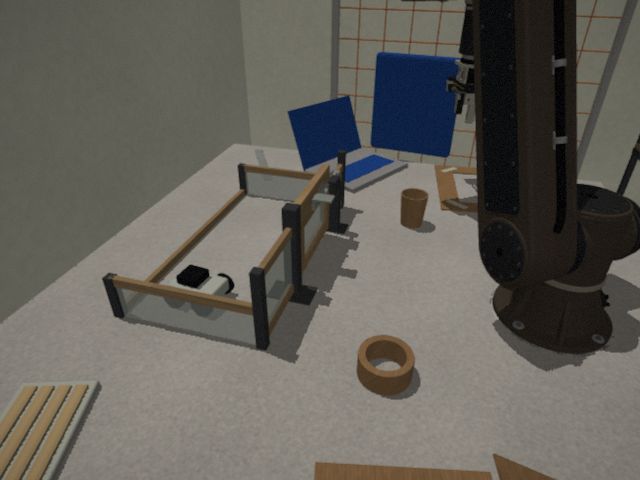

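View pics/top0.png

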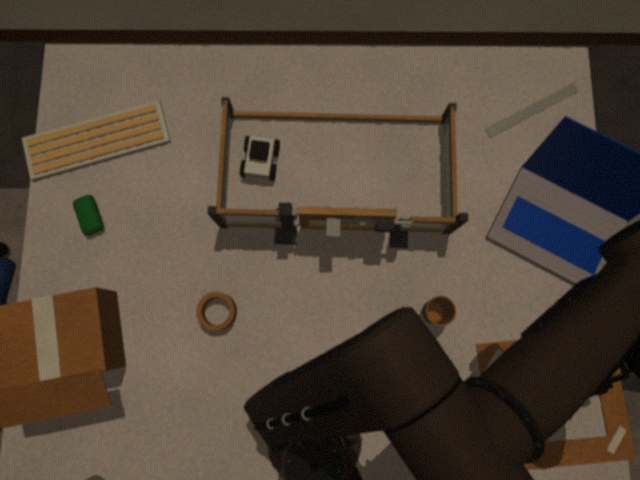

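The side view shows the fence edge-on, with the hinge post at about (292,250). The top view shows the gate rail from about (299,212) to (397,214), the plate at about (333,228), the catch at about (400,225), and the tape and cup on the robot's side. I'll zoom in on both.

```bash
python3 - <<'E'
import cv2
a=cv2.imread("pics/top0.png")[190:260,265:425]; a=cv2.convertScaleAbs(cv2.resize(a,None,fx=5,fy=5,interpolation=cv2.INTER_CUBIC),alpha=1.8); cv2.imwrite("pics/topz.png",a)
a=cv2.imread("pics/side0.png")[140:310,230:390]; a=cv2.convertScaleAbs(cv2.resize(a,None,fx=3.5,fy=3.5,interpolation=cv2.INTER_CUBIC),alpha=1.5); cv2.imwrite("pics/sidez.png",a)
E
```

```text
(no output)
```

View pics/topz.png

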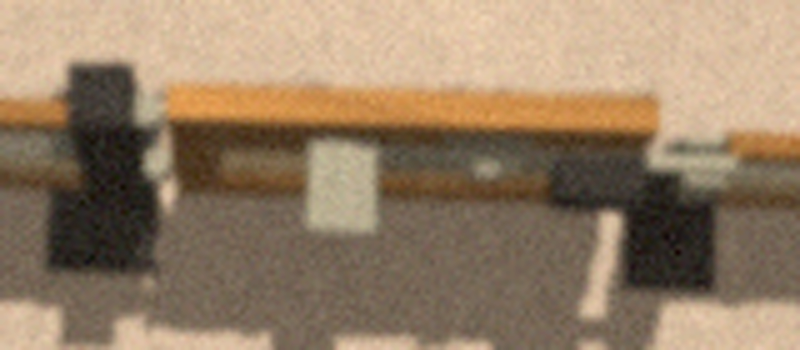

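View pics/sidez.png

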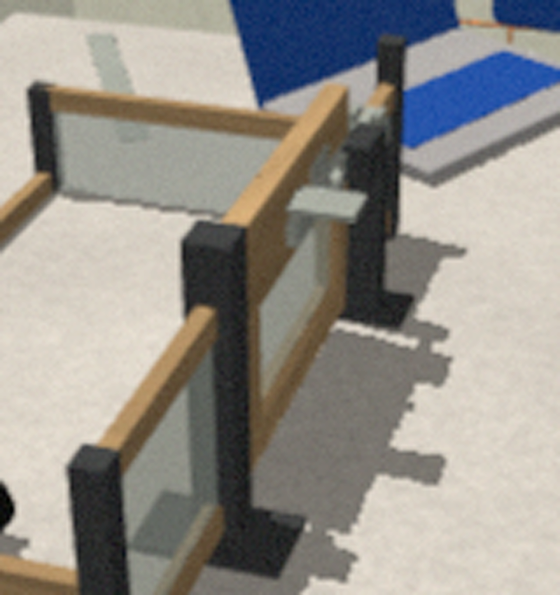

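```bash
cat > h.py <<'E'
import cv2,numpy as np
def load(n):
    c=np.load(f"pics/{n}.npz"); return c["intrinsics"],cv2.Rodrigues(c["rvec"].astype(float).ravel())[0],c["tvec"].astype(float).ravel()
def ray(n,u,v):
    K,R,t=load(n); d=R.T@np.linalg.solve(K,[u,v,1.]); return -R.T@t,d/np.linalg.norm(d)
def plane(n,u,v,z):
    o,d=ray(n,u,v); return o+d*(z-o[2])/d[2]
def tri(a,b):
    o1,d1=ray(*a);o2,d2=ray(*b)
    s=np.linalg.lstsq(np.c_[d1,-d2],o2-o1,rcond=None)[0]
    p,q=o1+s[0]*d1,o2+s[1]*d2; return (p+q)/2,np.linalg.norm(p-q)
def proj(n,P):
    K,R,t=load(n); p=K@(R@np.array(P)+t); return p[:2]/p[2]
E
python3 - <<'E'
from h import *
np.set_printoptions(precision=4,suppress=True)
T=lambda x,y:("top0",265+(x-2)/5,190+(y-2)/5); S=lambda x,y:("side0",230+(x-1.2)/3.5,140+(y-1.2)/3.5)
L=plane(*T(168,107),.205);Rr=plane(*T(657,114),.205);print("rail",L,Rr,np.linalg.norm(L-Rr))
print("post top",plane(*T(101,95),.215))
tp=[(307,140),(378,143),(378,233),(306,230)]; sp=[(290,190+0),(308,184),(367,197),(358,219)]
# side corners: view from +y: hinge-side edge is near
sp=[(288,213),(306,186),(368,196),(358,221)]
pts=[tri(T(*a),S(*b)) for a,b in zip(tp,sp)]
for p in pts: print(p)
c,_=np.mean([p[0] for p in pts],0),0;print("plate",c, plane(*T(342,186.5),.165))
th=np.arctan2((L-Rr)[0],-(L-Rr)[1]) ; d=(Rr-L)/np.linalg.norm(Rr-L); print(d)
hinge=L-d*.010
print("hinge",hinge)
n=np.array([d[1],-d[0],0]);n=n if n[0]<0 else -n
print("plate pred pt",hinge+d*.095+n*.031, "n",n)
# rail top from two views
print(tri(T(657,133),S(348,90)),tri(T(170,128),S(245,226)))
E
```

```text
rail [0.5501 0.0382 0.205 ] [ 0.548  -0.1935  0.205 ] 0.23164095326770245
post top [0.5534 0.0694 0.215 ]
(array([ 0.5391, -0.0282,  0.1838]), np.float64(5.049106583230686e-05))
(array([ 0.5368, -0.0621,  0.1875]), np.float64(0.0004915701568923097))
(array([ 0.494 , -0.062 ,  0.1859]), np.float64(0.0011080102807984674))
(array([ 0.4939, -0.0278,  0.1848]), np.float64(0.0020303126715171408))
plate [ 0.5159 -0.045   0.1855] [ 0.5202 -0.0456  0.165 ]
[-0.0092 -1.      0.    ]
hinge [0.5502 0.0482 0.205 ]
plate pred pt [ 0.5183 -0.0465  0.205 ] n [-1.      0.0092  0.    ]
(array([ 0.5403, -0.1935,  0.2026]), np.float64(0.0020343573820837085)) (array([0.5433, 0.0378, 0.2055]), np.float64(0.006890860565443178))
```

```bash
cat >> h.py <<'E'
from scipy.spatial.transform import Rotation as Ro
def inc(x,y,z,yaw,cur=None):
    if cur is None:
        from plant import r
        s=r.get_state(); p,e=s["tcp_pos"],s["eef_rot"]
    else: p,e=cur
    R=Ro.from_euler("xyz",e,degrees=True); T=Ro.from_euler("xyz",[180,0,yaw],degrees=True)
    return np.round(R.inv().apply(np.array([x,y,z])-p),4).tolist(),np.round((R.inv()*T).as_rotvec(),4).tolist()
E
python3 - <<'E'
from h import *
print(inc(.515,-.046,.25,-179.5))
E
```

```text
([-0.474, 0.4681, -0.0237], [0.0014, -0.0004, 0.313])
```

Emit:
{"op": "step_arm", "data": {
  "increments": [
    [[0,0,-0.024],[0,0,0],1],
    [[-0.05,0.05,-0.024],[0,0,0.03],1],
    [[-0.08,0.08,-0.024],[0,0,0.06],1],
    [[-0.11,0.11,-0.024],[0,0,0.09],1],
    [[-0.14,0.14,-0.024],[0,0,0.12],1],
    [[-0.17,0.17,-0.024],[0,0,0.15],1],
    [[-0.2,0.2,-0.024],[0,0,0.18],1],
    [[-0.23,0.23,-0.024],[0,0,0.21],1],
    [[-0.26,0.26,-0.024],[0,0,0.24],1],
    [[-0.29,0.29,-0.024],[0,0,0.27],1]
  ]
}}

```text
time_s: 1.1
tcp_pos: [0.3971, -0.2718, 0.2505]
eef_rot: [180.0, 0.0, -177.1]
contact_force: [1.3, -0.9, 0.3]
gripper_width: 0.013
```

```bash
python3 - <<'E'
from h import *
print(inc(.515,-.046,.25,-179.5))
E
```

```text
([-0.1291, 0.2196, 0.0005], [0.0001, 0.0, 0.0418])
```

Emit:
{"op": "step_arm", "data": {
  "increments": [
    [[-0.02,0.035,0],[0,0,0.01],1],
    [[-0.04,0.07,0],[0,0,0.02],1],
    [[-0.06,0.105,0],[0,0,0.03],1],
    [[-0.08,0.14,0],[0,0,0.042],1],
    [[-0.1,0.175,0],[0,0,0.042],1],
    [[-0.12,0.205,0],[0,0,0.042],1],
    [[-0.129,0.22,0],[0,0,0.042],1],
    [[-0.129,0.22,0],[0,0,0.042],1],
    [[-0.129,0.22,0],[0,0,0.042],1]
  ]
}}

```text
time_s: 2.0
tcp_pos: [0.5139, -0.0472, 0.2502]
eef_rot: [-180.0, -0.1, -179.4]
contact_force: [0.4, 0.2, 0.5]
gripper_width: 0.0004
```

```bash
python3 - <<'E'
from h import *
from plant import r
for n in("side","top"):
    c=r.capture(n); cv2.imwrite(f"pics/{n}1.png",c["color"][:,:,::-1])
    a=c["color"][140:310,230:390,::-1] if n=="side" else c["color"][190:260,265:425,::-1]
    f=3.5 if n=="side" else 5
    cv2.imwrite(f"pics/{n}1z.png",cv2.convertScaleAbs(cv2.resize(a,None,fx=f,fy=f,interpolation=cv2.INTER_CUBIC),alpha=1.5))
s=r.get_state();print(s["tcp_pos"],s["eef_rot"],s["contact_force"],s["gripper_width"],s["joints"])
E
```

```text
[ 0.51372064 -0.04791352  0.25049187] [-1.79994695e+02 -2.27261191e-02 -1.79481056e+02] [0.71117146 0.22077205 0.41441004] 0.0002628389373258557 [ 1.64937088e+01  4.55837062e+00 -1.69483241e+01 -1.24014400e-03
 -6.85166140e+01 -1.05974310e+02]
```

View pics/side1z.png

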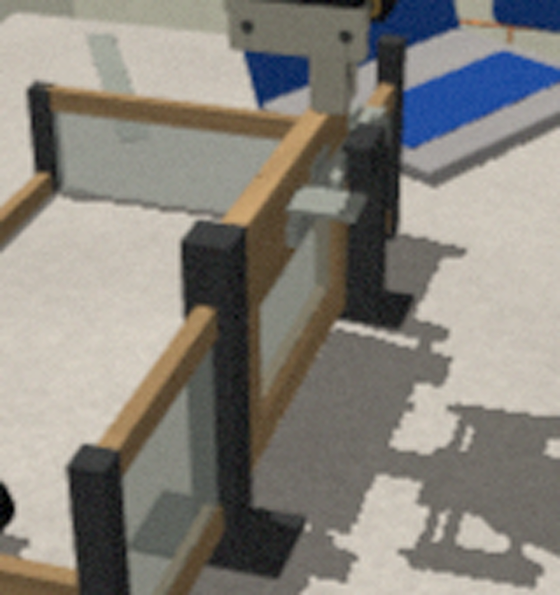

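View pics/top1.png

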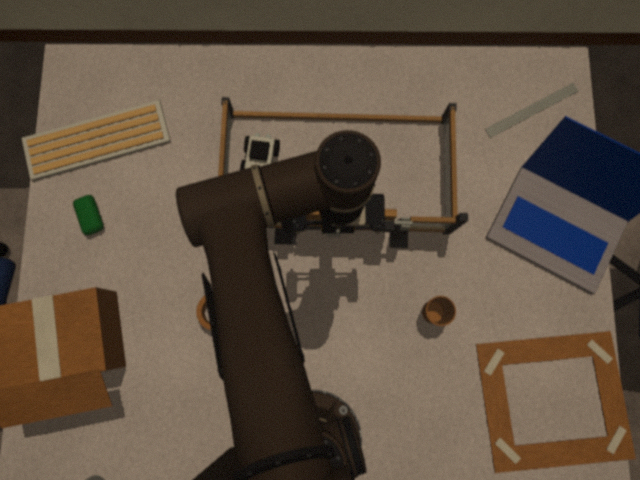

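The fingers are shut and poised over the plate (side zoom: fingertips at about (330,110), plate at about (325,205)). I'll move down and feel for it.

Emit:
{"op": "step_arm", "data": {
  "increments": [
    [[0,0,0.02],[0,0,0],1],
    [[0,0,0.04],[0,0,0],1],
    [[0,0,0.054],[0,0,0],1],
    [[0,0,0.054],[0,0,0],1],
    [[0,0,0.054],[0,0,0],1]
  ]
}}

```text
time_s: 2.6
tcp_pos: [0.5142, -0.0479, 0.1971]
eef_rot: [-180.0, 0.0, -179.5]
contact_force: [-0.5, -0.1, -0.2]
gripper_width: 0.0005
```

Emit:
{"op": "step_arm", "data": {
  "increments": [
    [[0,0,0.001],[0,0,0],1],
    [[0,0,0.002],[0,0,0],1],
    [[0,0,0.003],[0,0,0],1],
    [[0,0,0.004],[0,0,0],1],
    [[0,0,0.005],[0,0,0],1],
    [[0,0,0.005],[0,0,0],1]
  ]
}}

```text
time_s: 3.2
tcp_pos: [0.5142, -0.0471, 0.1914]
eef_rot: [-180.0, -0.0, -179.4]
contact_force: [-0.3, -0.1, 0.1]
gripper_width: 0.0004
```

Emit:
{"op": "step_arm", "data": {
  "increments": [
    [[0,0,0.001],[0,0,0],1],
    [[0,0,0.002],[0,0,0],1],
    [[0,0,0.003],[0,0,0],1],
    [[0,0,0.003],[0,0,0],1]
  ]
}}

```text
time_s: 3.6
tcp_pos: [0.5142, -0.0471, 0.1884]
eef_rot: [-180.0, -0.0, -179.4]
contact_force: [0.3, -0.4, -0.5]
gripper_width: 0.0004
```

Emit:
{"op": "step_arm", "data": {
  "increments": [
    [[0,0,0.001],[0,0,0],1],
    [[0,0,0.002],[0,0,0],1],
    [[0,0,0.002],[0,0,0],1]
  ]
}}

```text
time_s: 3.9
tcp_pos: [0.5147, -0.047, 0.1869]
eef_rot: [180.0, 0.1, -179.4]
contact_force: [0.3, 0.1, 3.4]
gripper_width: 0.0005
```

Emit:
{"op": "step_arm", "data": {
  "increments": [
    [[0,0,0.001],[0,0,0],1],
    [[0,0,0.002],[0,0,0],1],
    [[0,0,0.002],[0,0,0],1]
  ]
}}

```text
time_s: 4.2
tcp_pos: [0.515, -0.0467, 0.1849]
eef_rot: [180.0, 0.1, -179.4]
contact_force: [1.0, 2.2, 3.8]
gripper_width: 0.0005
```

Emit:
{"op": "step_arm", "data": {
  "increments": [
    [[0,0,0.001],[0,0,0],1],
    [[0,0,0.002],[0,0,0],1],
    [[0,0,0.002],[0,0,0],1]
  ]
}}

```text
time_s: 4.5
tcp_pos: [0.5144, -0.047, 0.1825]
eef_rot: [180.0, 0.0, -179.4]
contact_force: [0.3, 2.4, 4.4]
gripper_width: 0.0005
```

Emit:
{"op": "step_arm", "data": {
  "increments": [
    [[0,0,0.001],[0,0,0],1],
    [[0,0,0.002],[0,0,0],1],
    [[0,0,0.002],[0,0,0],1]
  ]
}}

```text
time_s: 4.8
tcp_pos: [0.5143, -0.047, 0.1804]
eef_rot: [180.0, -0.0, -179.4]
contact_force: [2.4, 3.5, 2.9]
gripper_width: 0.0006
```

Emit:
{"op": "step_arm", "data": {
  "increments": [
    [[0,0,0.001],[0,0,0],1],
    [[0,0,0.002],[0,0,0],1],
    [[0,0,0.002],[0,0,0],1]
  ]
}}

```text
time_s: 5.1
tcp_pos: [0.5143, -0.0471, 0.1784]
eef_rot: [180.0, -0.0, -179.4]
contact_force: [0.8, 4.0, 3.3]
gripper_width: 0.0004
```

Emit:
{"op": "step_arm", "data": {
  "increments": [
    [[0,0,0.001],[0,0,0],1],
    [[0,0,0.0015],[0,0,0],1],
    [[0,0,0.0015],[0,0,0],1]
  ]
}}

```text
time_s: 5.4
tcp_pos: [0.5142, -0.0471, 0.1769]
eef_rot: [180.0, -0.0, -179.4]
contact_force: [1.2, 3.9, 3.8]
gripper_width: 0.0005
```

```bash
python3 - <<'E'
from h import *
from plant import r
for n in("side","top"):
    c=r.capture(n)
    a=c["color"][170:230,280:360,::-1] if n=="side" else c["color"][190:260,265:425,::-1]
    f=7 if n=="side" else 5
    cv2.imwrite(f"pics/{n}2z.png",cv2.convertScaleAbs(cv2.resize(a,None,fx=f,fy=f,interpolation=cv2.INTER_CUBIC),alpha=1.5))
    s=r.get_state();print(s["tcp_pos"],s["contact_force"],s["moment"])
E
```

```text
[ 0.51418166 -0.04718437  0.17694544] [1.78274234 4.13348586 4.09855556] [ 1.33364946 -0.6585193   0.05894654]
[ 0.51416758 -0.04722461  0.17696659] [2.18809045 4.0225148  1.54765877] [ 1.26193256 -0.64268632 -0.00406204]
```

View pics/side2z.png

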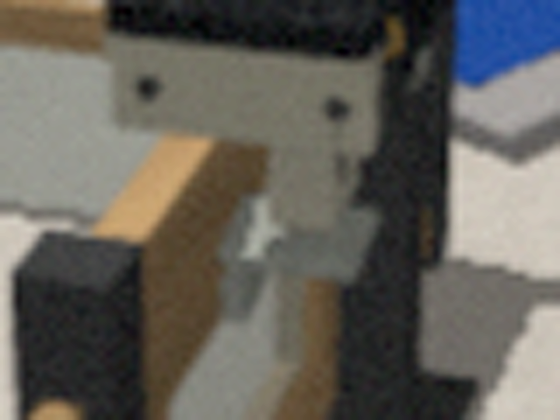

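View pics/top2z.png

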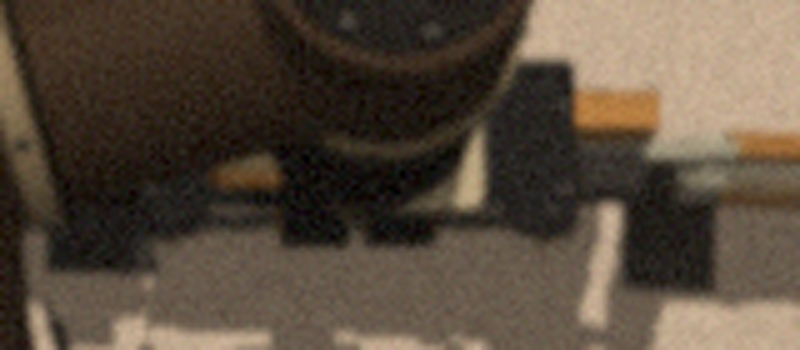

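The plate tilts and slides about 4 mm toward the hinge as it goes down, which explains the +y drag on the finger. I'll follow it sideways as I press.

Emit:
{"op": "step_arm", "data": {
  "increments": [
    [[0,0.0015,0],[0,0,0],1],
    [[0,0.003,0.0],[0,0,0],1],
    [[0,0.003,0.0005],[0,0,0],1],
    [[0,0.003,0.001],[0,0,0],1]
  ]
}}

```text
time_s: 5.9
tcp_pos: [0.5135, -0.0445, 0.1757]
eef_rot: [-180.0, -0.1, -179.4]
contact_force: [-1.3, -1.5, 3.0]
gripper_width: 0.0001
```

Emit:
{"op": "step_arm", "data": {
  "increments": [
    [[0,0,0.0005],[0,0,0],1],
    [[0,0.0005,0.001],[0,0,0],1],
    [[0,0.0005,0.001],[0,0,0],1]
  ]
}}

```text
time_s: 6.2
tcp_pos: [0.5141, -0.0436, 0.1749]
eef_rot: [-180.0, -0.0, -179.4]
contact_force: [-0.1, -0.9, 2.3]
gripper_width: 0.0003
```

Emit:
{"op": "step_arm", "data": {
  "increments": [
    [[0,0,0.0005],[0,0,0],1],
    [[0,0.0,0.001],[0,0,0],1],
    [[0,0.0,0.001],[0,0,0],1]
  ]
}}

```text
time_s: 6.5
tcp_pos: [0.5143, -0.0435, 0.174]
eef_rot: [180.0, 0.0, -179.4]
contact_force: [0.4, -1.8, 2.6]
gripper_width: 0.0007
```

Emit:
{"op": "step_arm", "data": {
  "increments": [
    [[0,0,0.0005],[0,0,0],1],
    [[0,0.0,0.001],[0,0,0],1],
    [[0,0.0,0.001],[0,0,0],1]
  ]
}}

```text
time_s: 6.8
tcp_pos: [0.5144, -0.0435, 0.173]
eef_rot: [180.0, 0.0, -179.4]
contact_force: [-0.1, 0.7, 1.9]
gripper_width: 0.0001
```

```bash
python3 - <<'E'
from h import *
from plant import r
for n in("side",):
    c=r.capture(n)
    a=c["color"][150:240,270:370,::-1]
    cv2.imwrite(f"pics/{n}3z.png",cv2.convertScaleAbs(cv2.resize(a,None,fx=6,fy=6,interpolation=cv2.INTER_CUBIC),alpha=1.5))
    s=r.get_state();print(s["tcp_pos"],s["contact_force"],s["moment"])
E
```

```text
[ 0.51436725 -0.04347674  0.17303241] [0.04910142 1.13721048 1.84557425] [-0.05409179 -0.07563229 -0.01620266]
```

View pics/side3z.png

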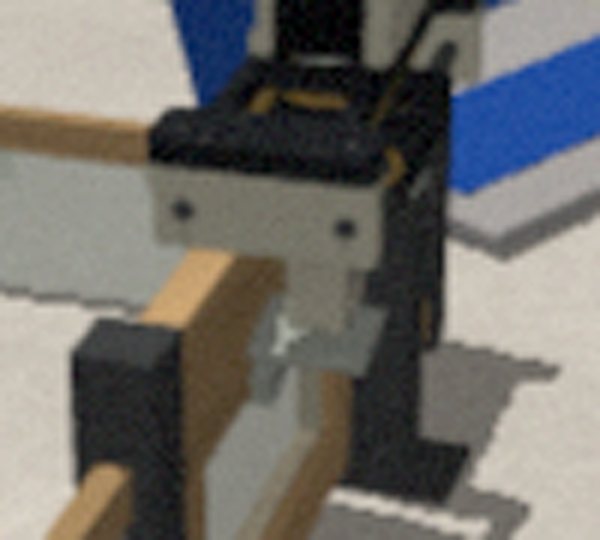

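Emit:
{"op": "step_arm", "data": {
  "increments": [
    [[0,0,0.0005],[0,0,0],1],
    [[0,0.0,0.001],[0,0,0],1],
    [[0,0.0,0.001],[0,0,0],1]
  ]
}}

```text
time_s: 7.15
tcp_pos: [0.5149, -0.0437, 0.1727]
eef_rot: [-180.0, 0.1, -179.4]
contact_force: [0.4, -0.9, 5.3]
gripper_width: 0.0004
```

Emit:
{"op": "step_arm", "data": {
  "increments": [
    [[0,0,0.0005],[0,0,0],1],
    [[0,0.0,0.0005],[0,0,0],1],
    [[0,0.0,0.0005],[0,0,0],1]
  ]
}}

```text
time_s: 7.45
tcp_pos: [0.5152, -0.0438, 0.1726]
eef_rot: [-180.0, 0.1, -179.4]
contact_force: [-0.7, -1.0, 8.0]
gripper_width: 0.0001
```

The hard stop is felt at z of about 0.1727, where the force rose to 8 N. I'll back off slightly and then move forward to the rail.

Emit:
{"op": "step_arm", "data": {
  "increments": [
    [[0,0,-0.0008],[0,0,0],1],
    [[-0.002,0,-0.0008],[0,0,0],1],
    [[-0.004,0.0,-0.0008],[0,0,0],1],
    [[-0.006,0.0,-0.0008],[0,0,0],1],
    [[-0.008,0.0,-0.0008],[0,0,0],1]
  ]
}}

```text
time_s: 7.95
tcp_pos: [0.5222, -0.0438, 0.1723]
eef_rot: [-180.0, -0.0, -179.4]
contact_force: [-1.3, -2.0, 4.4]
gripper_width: 0.0002
```

```bash
cat >look.py <<'E'
from h import *
from plant import r
import sys
k=sys.argv[1]
out=[]
for n in("side","top"):
    c=r.capture(n)
    np.savez(f"pics/{n}{k}.npz",**c)
    a=c["color"][130:280,230:400,::-1] if n=="side" else c["color"][90:260,205:465,::-1]
    a=cv2.resize(a,(int(390/a.shape[0]*a.shape[1]),390) if n=="side" else (600,390),interpolation=cv2.INTER_CUBIC)
    cv2.imwrite(f"pics/{n}{k}z.png",cv2.convertScaleAbs(a,alpha=1.6))
s=r.get_state();print(s["tcp_pos"],s["eef_rot"],s["contact_force"],s["moment"])
E
python3 look.py 4
```

```text
[ 0.52263643 -0.04353426  0.17226649] [ 1.79998586e+02  1.37408580e-02 -1.79444552e+02] [-0.24552333 -0.56813744  3.24887028] [-0.45594726 -0.02464945 -0.01075284]
```

View pics/side4z.png

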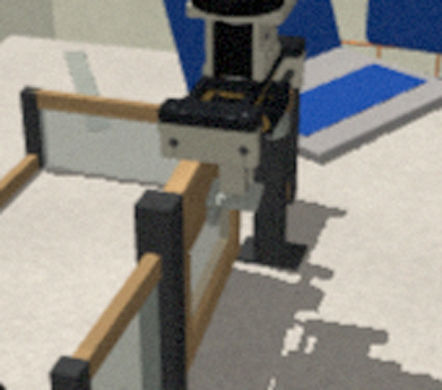

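View pics/top4z.png

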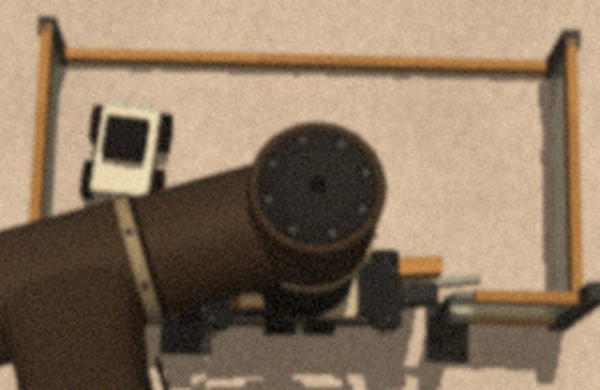

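Friction on the plate has already carried the gate about 0.07 rad open. In the top zoom the rail end is at (442,266), about 7 px above its shut row in the full-size picture. I'll compute the arc to follow next.

```bash
cat >arc.py <<'E'
from h import *
from plant import r
import sys
# usage: phi0 phi1 n dqx dz
f0,f1,n,dq,dz=[float(a) for a in sys.argv[1:6]]; dqy=float(sys.argv[6]) if len(sys.argv)>6 else 0
s=r.get_state();p=s["tcp_pos"];e=s["eef_rot"]
H=np.array([.5502,.0482,0])
q=Ro.from_euler("z",-f0).apply(p-H); print("q",q,"yaw",e)
yaw0=e[2]
for i in range(1,int(n)+1):
    f=f0+(f1-f0)*i/n; qq=q+np.array([dq,dqy,dz])*i/n
    t=H+Ro.from_euler("z",f).apply(qq)
    print(np.round(t,3),inc(*t,yaw0+np.degrees(f-f0),cur=(p,e)))
E
python3 arc.py .07 .35 10 .005 0
```

```text
q [-0.03391222 -0.08958173  0.17226649] yaw [ 1.79998586e+02  1.37408580e-02 -1.79444552e+02]
[ 0.526 -0.044  0.172] ([-0.0031, -0.0007, 0.0], [0.0, 0.0002, -0.028])
[ 0.529 -0.045  0.172] ([-0.0062, -0.0013, 0.0], [0.0, 0.0002, -0.056])
[ 0.532 -0.045  0.172] ([-0.0093, -0.0018, 0.0], [0.0, 0.0002, -0.084])
[ 0.535 -0.046  0.172] ([-0.0124, -0.0023, 0.0], [0.0, 0.0002, -0.112])
[ 0.538 -0.046  0.172] ([-0.0155, -0.0026, 0.0], [0.0, 0.0002, -0.14])
[ 0.541 -0.046  0.172] ([-0.0186, -0.0028, 0.0], [0.0, 0.0002, -0.168])
[ 0.544 -0.046  0.172] ([-0.0217, -0.0029, 0.0], [0.0, 0.0002, -0.196])
[ 0.548 -0.046  0.172] ([-0.0249, -0.0029, 0.0], [-0.0, 0.0002, -0.224])
[ 0.551 -0.046  0.172] ([-0.028, -0.0028, 0.0], [-0.0, 0.0002, -0.252])
[ 0.554 -0.046  0.172] ([-0.0311, -0.0026, 0.0], [-0.0, 0.0002, -0.28])
```

Emit:
{"op": "step_arm", "data": {
  "increments": [
    [[-0.003,-0.0007,0],[0,0,-0.028],1],
    [[-0.006,-0.0013,0],[0,0,-0.056],1],
    [[-0.0093,-0.0018,0],[0,0,-0.084],1],
    [[-0.0124,-0.0023,0],[0,0,-0.112],1],
    [[-0.0155,-0.0026,0],[0,0,-0.14],1]
  ]
}}

```text
time_s: 8.55
tcp_pos: [0.5376, -0.0459, 0.172]
eef_rot: [180.0, -0.0, -171.4]
contact_force: [-0.7, -0.7, 2.1]
gripper_width: 0.0007
```

```bash
python3 look.py 5
```

```text
[ 0.53824643 -0.04580175  0.17212963] [ 1.79989939e+02  1.95725393e-02 -1.71396531e+02] [0.21040329 0.05364456 2.71918864] [-0.22417525 -0.21046655 -0.00857965]
```

View pics/side5z.png

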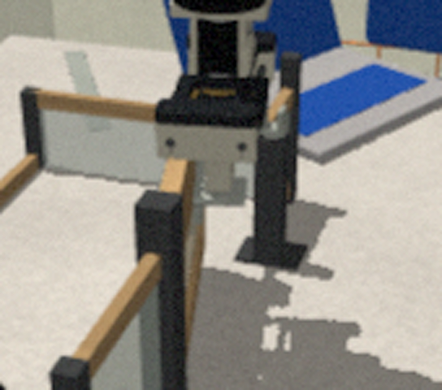

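View pics/top5z.png

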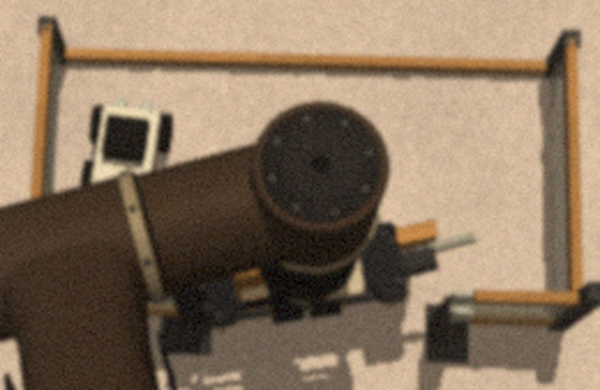

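The gate now stands at roughly 0.2 rad, with the bar tip at about (473,238), past the catch. I'll carry on along the arc.

```bash
python3 - <<'E'
from h import *
P=plane("top5",205+436/600*260,90+232/390*170,.205);print(P); d=P-np.array([.5502,.0482,.205]);print(np.arctan2(d[0],-d[1]),np.linalg.norm(d))
E
python3 arc.py .22 .7 10 .004 0
```

```text
[ 0.6000024  -0.18974448  0.205     ]
0.20632416743276716 0.24310049914080822
q [-0.03217942 -0.08912745  0.17212963] yaw [ 1.79989939e+02  1.95725393e-02 -1.71396531e+02]
[ 0.543 -0.046  0.172] ([-0.0048, -0.0011, 0.0], [0.0002, 0.0003, -0.048])
[ 0.548 -0.046  0.172] ([-0.0096, -0.0019, 0.0], [0.0002, 0.0003, -0.096])
[ 0.553 -0.046  0.172] ([-0.0145, -0.0025, 0.0], [0.0002, 0.0004, -0.144])
[ 0.558 -0.046  0.172] ([-0.0194, -0.0028, 0.0], [0.0001, 0.0004, -0.192])
[ 0.563 -0.045  0.172] ([-0.0243, -0.0029, 0.0], [0.0001, 0.0004, -0.24])
[ 0.568 -0.044  0.172] ([-0.0292, -0.0028, 0.0], [0.0001, 0.0004, -0.288])
[ 0.572 -0.043  0.172] ([-0.0341, -0.0023, 0.0], [0.0001, 0.0004, -0.336])
[ 0.577 -0.042  0.172] ([-0.0389, -0.0017, 0.0], [0.0001, 0.0004, -0.384])
[ 0.582 -0.04   0.172] ([-0.0437, -0.0007, 0.0], [0.0001, 0.0004, -0.432])
[ 0.586 -0.038  0.172] ([-0.0484, 0.0004, 0.0], [0.0001, 0.0004, -0.48])
```

Emit:
{"op": "step_arm", "data": {
  "increments": [
    [[-0.0048,-0.0011,0],[0,0,-0.048],1],
    [[-0.0096,-0.0019,0],[0,0,-0.096],1],
    [[-0.0145,-0.0025,0],[0,0,-0.144],1],
    [[-0.0194,-0.0028,0],[0,0,-0.192],1],
    [[-0.0243,-0.0029,0],[0,0,-0.24],1],
    [[-0.0292,-0.0028,0],[0,0,-0.288],1],
    [[-0.0341,-0.0023,0],[0,0,-0.336],1],
    [[-0.0389,-0.0017,0],[0,0,-0.384],1]
  ]
}}

```text
time_s: 9.45
tcp_pos: [0.5762, -0.0418, 0.172]
eef_rot: [180.0, -0.0, -149.4]
contact_force: [-0.3, -0.9, 1.5]
gripper_width: 0.0007
```

```bash
python3 look.py 6
```

```text
[ 0.57707475 -0.0414535   0.17211659] [ 1.79994868e+02  4.06058366e-02 -1.49413518e+02] [1.01168852 0.29470726 1.83746895] [ 0.13783041 -0.48556718  0.04873615]
```

View pics/top6z.png

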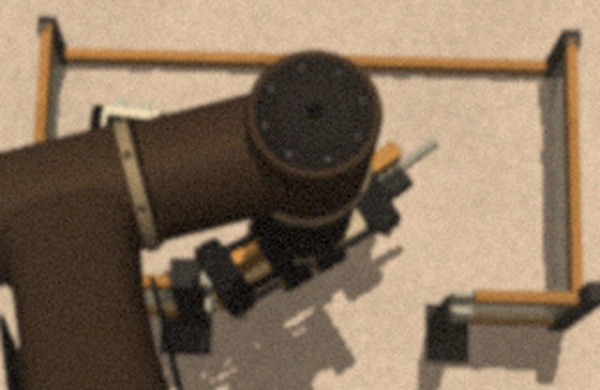

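View pics/side6z.png

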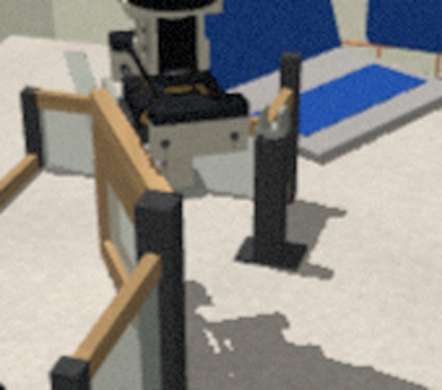

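The gate follows the fingers at about 0.6 rad, with the rail end at (385,155) in the top zoom and light contact forces. Continuing.

```bash
python3 arc.py .6 1.08 10 .003 0
```

```text
q [-0.02844148 -0.08916885  0.17211659] yaw [ 1.79994868e+02  4.06058366e-02 -1.49413518e+02]
[ 0.582 -0.04   0.172] ([-0.0047, -0.0009, 0.0], [0.0001, 0.0007, -0.048])
[ 0.586 -0.038  0.172] ([-0.0094, -0.0016, 0.0], [0.0001, 0.0007, -0.096])
[ 0.59  -0.036  0.172] ([-0.0142, -0.0021, 0.0], [0.0, 0.0007, -0.144])
[ 0.595 -0.034  0.172] ([-0.0189, -0.0023, 0.0], [0.0, 0.0007, -0.192])
[ 0.599 -0.031  0.172] ([-0.0237, -0.0023, 0.0], [0.0, 0.0007, -0.24])
[ 0.603 -0.029  0.172] ([-0.0284, -0.002, 0.0], [-0.0, 0.0007, -0.288])
[ 0.606 -0.026  0.172] ([-0.0331, -0.0015, 0.0], [-0.0, 0.0007, -0.336])
[ 0.61  -0.023  0.172] ([-0.0378, -0.0008, 0.0], [-0.0, 0.0007, -0.384])
[ 0.614 -0.02   0.172] ([-0.0425, 0.0002, 0.0], [-0.0001, 0.0007, -0.432])
[ 0.617 -0.016  0.172] ([-0.0471, 0.0014, 0.0], [-0.0001, 0.0007, -0.48])
```

Emit:
{"op": "step_arm", "data": {
  "increments": [
    [[-0.0047,-0.0009,0],[0,0,-0.048],1],
    [[-0.0094,-0.0016,0],[0,0,-0.096],1],
    [[-0.0142,-0.0021,0],[0,0,-0.144],1],
    [[-0.0189,-0.0023,0],[0,0,-0.192],1],
    [[-0.0237,-0.0023,0],[0,0,-0.24],1],
    [[-0.0284,-0.002,0],[0,0,-0.288],1],
    [[-0.0331,-0.0015,0],[0,0,-0.336],1],
    [[-0.0378,-0.0008,0],[0,0,-0.384],1],
    [[-0.0425,0.0002,0],[0,0,-0.432],1],
    [[-0.0471,0.0014,0],[0,0,-0.48],1]
  ]
}}

```text
time_s: 10.55
tcp_pos: [0.6161, -0.0167, 0.1722]
eef_rot: [180.0, -0.0, -121.9]
contact_force: [0.9, -1.2, 2.3]
gripper_width: 0.0003
```

```bash
python3 look.py 7; python3 arc.py 1.08 1.48 10 .003 0
```

```text
[ 0.61654978 -0.01615543  0.1722093 ] [-1.79996119e+02  3.78065431e-02 -1.21960038e+02] [0.46149203 0.20688049 2.17621615] [ 0.39696578 -0.29713841  0.05782054]
q [-0.02548624 -0.08885024  0.1722093 ] yaw [-1.79996119e+02  3.78065431e-02 -1.21960038e+02]
[ 0.619 -0.013  0.172] ([-0.0039, -0.0007, 0.0], [-0.0001, 0.0007, -0.04])
[ 0.622 -0.01   0.172] ([-0.0079, -0.0012, 0.0], [-0.0001, 0.0007, -0.08])
[ 0.624 -0.007  0.172] ([-0.0118, -0.0015, 0.0], [-0.0001, 0.0007, -0.12])
[ 0.626 -0.004  0.172] ([-0.0158, -0.0017, 0.0], [-0.0001, 0.0007, -0.16])
[ 0.628 -0.     0.172] ([-0.0198, -0.0017, 0.0], [-0.0001, 0.0007, -0.2])
[0.63  0.003 0.172] ([-0.0238, -0.0015, 0.0], [-0.0001, 0.0006, -0.24])
[0.632 0.007 0.172] ([-0.0277, -0.0012, 0.0], [-0.0002, 0.0006, -0.28])
[0.634 0.01  0.172] ([-0.0316, -0.0006, 0.0], [-0.0002, 0.0006, -0.32])
[0.635 0.014 0.172] ([-0.0355, 0.0, 0.0], [-0.0002, 0.0006, -0.36])
[0.637 0.018 0.172] ([-0.0394, 0.0009, 0.0], [-0.0002, 0.0006, -0.4])
```

View pics/top7z.png

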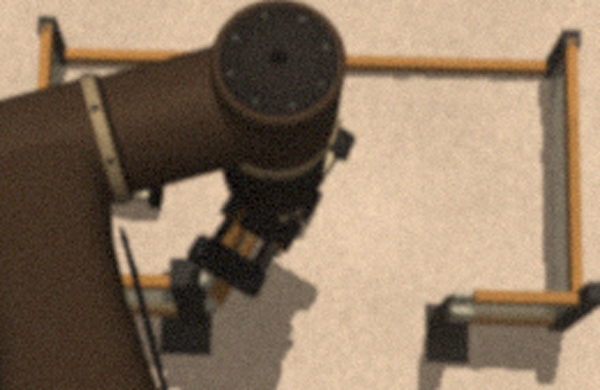

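View pics/side7z.png

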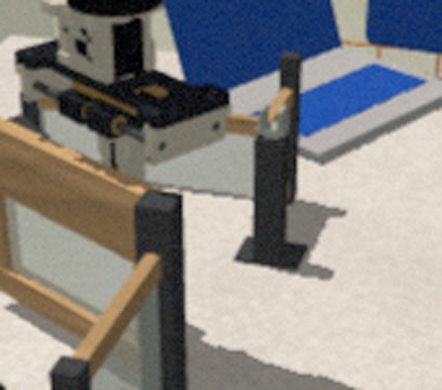

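The gate is at about 1.05 rad and still following with light forces. One more arc.

Emit:
{"op": "step_arm", "data": {
  "increments": [
    [[-0.0039,-0.0007,0],[0,0,-0.04],1],
    [[-0.0079,-0.0012,0],[0,0,-0.08],1],
    [[-0.0118,-0.0015,0],[0,0,-0.12],1],
    [[-0.0158,-0.0017,0],[0,0,-0.16],1],
    [[-0.0198,-0.0017,0],[0,0,-0.2],1],
    [[-0.0238,-0.0015,0],[0,0,-0.24],1],
    [[-0.0277,-0.0012,0],[0,0,-0.28],1],
    [[-0.0316,-0.0006,0],[0,0,-0.32],1],
    [[-0.035,0,0],[0,0,-0.36],1],
    [[-0.035,0,0],[0,0,-0.36],1]
  ]
}}

```text
time_s: 11.65
tcp_pos: [0.6348, 0.0134, 0.1723]
eef_rot: [-180.0, 0.0, -101.4]
contact_force: [0.8, 1.1, 1.9]
gripper_width: 0.0007
```

```bash
python3 look.py 8
```

```text
[0.63461089 0.01305565 0.17236539] [ 1.79997772e+02  1.20116057e-02 -1.01432207e+02] [-0.21963357  0.15580999  1.73177919] [ 0.07952478 -0.02137817  0.03108771]
```

View pics/top8z.png

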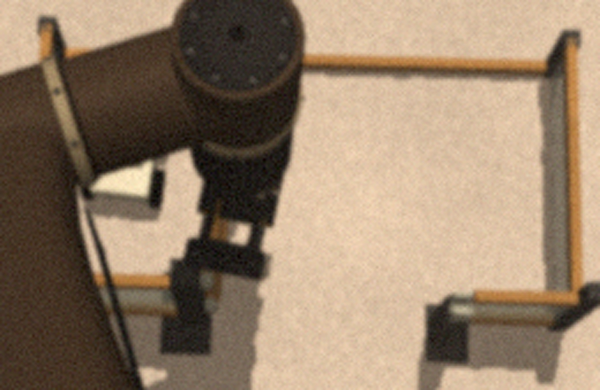

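View pics/side8z.png

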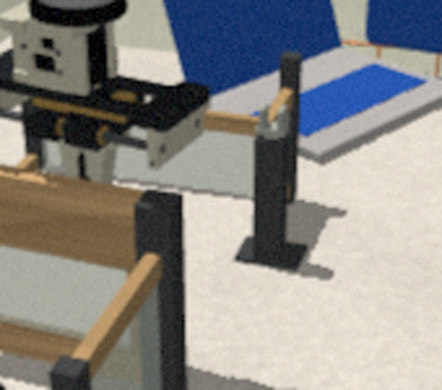

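The gate is at about 1.4 rad and nearly square to the fence. I'll raise the finger slowly so the bar settles, then lift clear.

Emit:
{"op": "step_arm", "data": {
  "increments": [
    [[0,0,-0.003],[0,0,0],1],
    [[0,0,-0.006],[0,0,0],1],
    [[0,0,-0.009],[0,0,0],1],
    [[0,0,-0.012],[0,0,0],1],
    [[0,0,-0.015],[0,0,0],1],
    [[0,0,-0.018],[0,0,0],1],
    [[0,0,-0.021],[0,0,0],1],
    [[0,0,-0.024],[0,0,0],1],
    [[0.002,0,-0.03],[0,0,0],1],
    [[0.004,0,-0.036],[0,0,0],1]
  ]
}}

```text
time_s: 12.75
tcp_pos: [0.6337, 0.009, 0.2085]
eef_rot: [179.9, -0.0, -101.3]
contact_force: [0.1, 0.3, -0.5]
gripper_width: 0.0002
```

Emit:
{"op": "step_arm", "data": {
  "increments": [
    [[0,0,-0.02],[0,0,0],1],
    [[0,0,-0.05],[0,0,0],1],
    [[0,0,-0.08],[0,0,0],1],
    [[0.03,0,-0.1],[0,0,0],1],
    [[0.06,0,-0.1],[0,0,0],1],
    [[0.1,0,-0.1],[0,0,0],1],
    [[0.14,0,-0.1],[0,0,0],1],
    [[0.18,0,-0.1],[0,0,0],1],
    [[0.22,0,-0.1],[0,0,0],1],
    [[0.25,0,-0.1],[0,0,0],1]
  ]
}}

```text
time_s: 13.75
tcp_pos: [0.5841, -0.2382, 0.3088]
eef_rot: [-180.0, -0.0, -101.3]
contact_force: [1.0, -0.6, 0.2]
gripper_width: 0.0002
```

```bash
python3 look.py 9
```

```text
[ 0.58380311 -0.23937476  0.30854924] [ 1.79968603e+02 -2.74449193e-02 -1.01490985e+02] [ 0.31900856 -0.30033965 -0.47754564] [0.06141739 0.07972461 0.01785915]
```

View pics/top9z.png

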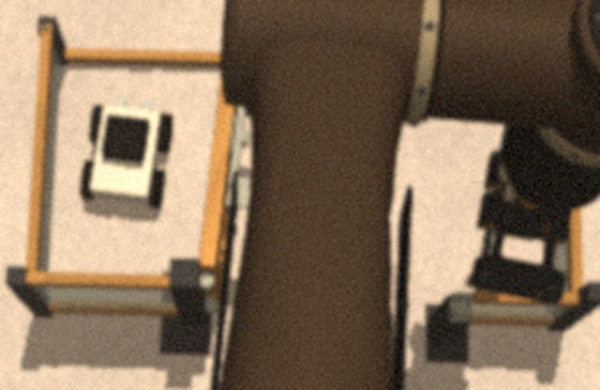

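View pics/side9z.png

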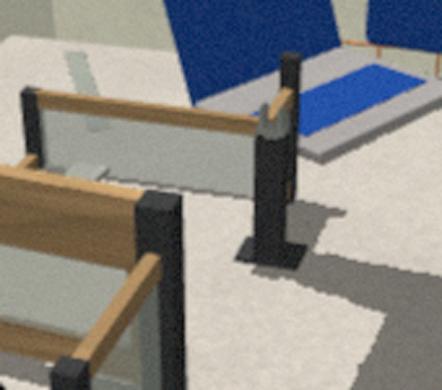

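```bash
python3 - <<'E'
from h import *
print(inc(.35,-.5,.32,-101.5))
E
```

```text
([0.302, 0.1772, -0.0112], [0.0005, -0.0005, 0.0002])
```

Emit:
{"op": "step_arm", "data": {
  "increments": [
    [[0.03,0.018,-0.01],[0,0,0],1],
    [[0.06,0.036,-0.01],[0,0,0],1],
    [[0.1,0.06,-0.01],[0,0,0],1],
    [[0.14,0.08,-0.01],[0,0,0],1],
    [[0.18,0.105,-0.01],[0,0,0],1],
    [[0.22,0.13,-0.01],[0,0,0],1],
    [[0.26,0.15,-0.01],[0,0,0],1],
    [[0.29,0.17,-0.01],[0,0,0],1],
    [[0.3,0.177,-0.01],[0,0,0],1],
    [[0.3,0.177,-0.01],[0,0,0],1]
  ]
}}

```text
time_s: 14.85
tcp_pos: [0.3517, -0.4963, 0.3184]
eef_rot: [180.0, 0.0, -101.4]
contact_force: [0.1, -0.4, -0.3]
gripper_width: 0.0003
```

```bash
python3 look.py 10; python3 - <<'E'
import numpy as np,cv2
a=cv2.imread("pics/top0.png").astype(int); b=np.load("pics/top10.npz")["color"][:,:,::-1].astype(np.uint8)
cv2.imwrite("pics/top10f.png",b)
cv2.imwrite("pics/top10zz.png",cv2.convertScaleAbs(cv2.resize(b[115:235,270:330],None,fx=5,fy=5,interpolation=cv2.INTER_CUBIC),alpha=1.6))
E
```

```text
[ 0.353206   -0.49514391  0.31848148] [-1.79986238e+02  1.49114230e-02 -1.01299596e+02] [ 0.29807114  0.34843329 -0.40967448] [ 0.07906944  0.09510245 -0.00987857]
```

View pics/top10f.png

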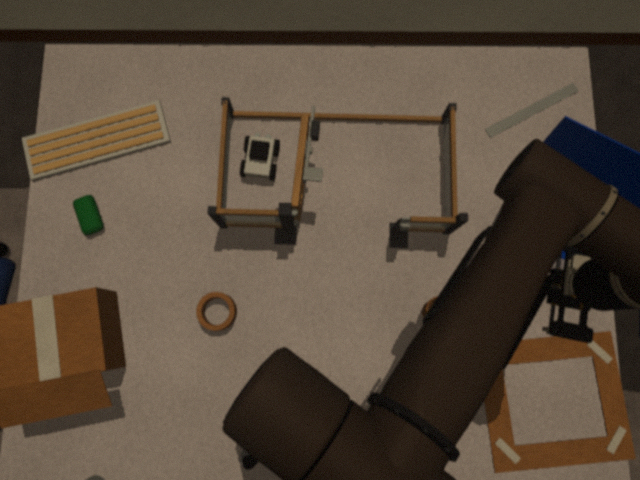

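View pics/top10zz.png

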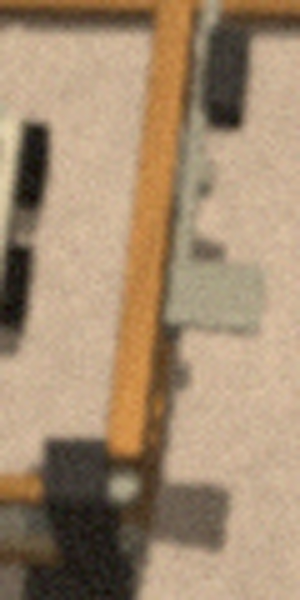

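View pics/side10z.png

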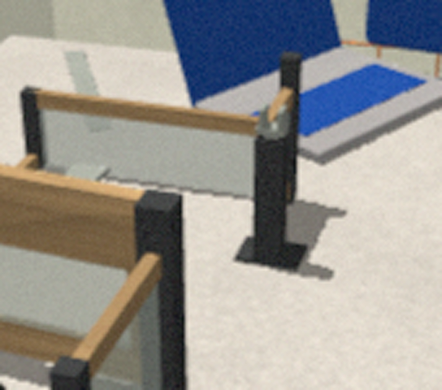

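```bash
python3 - <<'E'
from h import *
T=lambda x,y:("top10",270+(x-2)/5,115+(y-2)/5)
a=plane(*T(125,457),.205); b=plane(*T(171,20),.205)
H=np.array([.5502,.0482,.205]); d=b-a; print(a,b,"angle",np.arctan2(d[0],-d[1]),np.linalg.norm(d))
cs=np.load("pics/side10.npz")["color"]; z=cs[180:215,240:290,::-1]
cv2.imwrite("pics/side10p.png",cv2.convertScaleAbs(cv2.resize(z,None,fx=12,fy=12,interpolation=cv2.INTER_CUBIC),alpha=1.6))
# stillness
g=lambda k:np.load(f"pics/top{k}.npz")["color"][160:225,285:306].astype(int)
print("diff 9-10",np.abs(g(9)-g(10)).mean())
# rover/tape shift by colour mask vs start
for name,(y0,y1,x0,x1) in dict(rover=(130,185,236,284),tape=(285,340,190,242)).items():
    o=[]
    for k in("top0","top10"):
        im=np.load(f"pics/{k}.npz")["color"][y0:y1,x0:x1]; hsv=cv2.cvtColor(im,cv2.COLOR_RGB2HSV)
        m=(hsv[...,1]>100) if name=="tape" else (hsv[...,2]<60)
        yy,xx=np.nonzero(m); o.append((xx.mean(),yy.mean(),len(xx)))
    print(name,o)
E
```

```text
[0.56223571 0.0468558  0.205     ] [0.78250854 0.02701922 0.205     ] angle 1.4809840291478482 0.22116421170526276
diff 9-10 17.733333333333334
rover [(np.float64(24.254703328509407), np.float64(26.439942112879883), 691), (np.float64(24.258646616541352), np.float64(26.045112781954888), 665)]
tape [(np.float64(25.226018396846253), np.float64(26.11695137976347), 761), (np.float64(25.32769830949285), np.float64(26.10143042912874), 769)]
```

View pics/side10p.png

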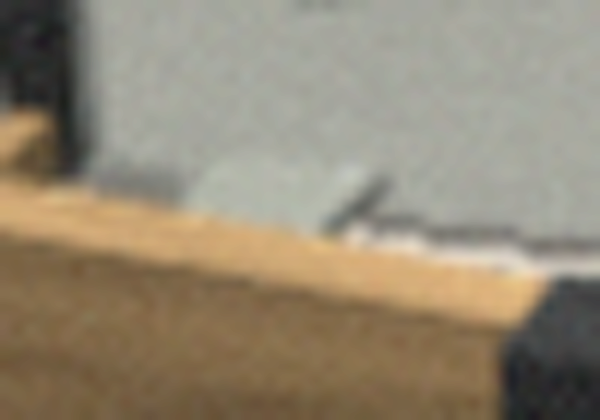

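```bash
python3 - <<'E'
from h import *
from plant import r
T=lambda x,y:("top10",270+(x-2)/5,115+(y-2)/5); S=lambda x,y:("side10",240+(x-5.5)/12,180+(y-5.5)/12)
print(tri(T(259,333),S(368,166)), tri(T(264,267),S(245,157)))
c=r.capture("top"); np.savez("pics/top11.npz",**c)
def ang(k):
    im=np.load(f"pics/{k}.npz")["color"]; h=cv2.cvtColor(im,cv2.COLOR_RGB2HSV)
    m=((h[...,0]>8)&(h[...,0]<22)&(h[...,1]>120)&(h[...,2]>100)); q=[]
    for v in range(125,200):
        x=np.nonzero(m[v,288:312])[0]
        if len(x)>3:q.append((x.mean()+288,v))
    q=np.array(q,np.float32); l=cv2.fitLine(q,cv2.DIST_HUBER,0,.01,.01).ravel(); 
    A=plane(k,l[2]-50*l[0]/l[1]*1,l[3]-50,.205);B=plane(k,l[2]+30*l[0]/l[1],l[3]+30,.205);d=A-B;return np.arctan2(d[0],-d[1]),len(q)
print(ang("top10"),ang("top11"),r.get_state()["time_s"])
E
```

```text
(array([ 0.62989871, -0.01598716,  0.19411767]), np.float64(0.00612140798853527)) (array([ 0.66001743, -0.01928536,  0.19156871]), np.float64(0.0016692568410833187))
(np.float64(1.4695939778153888), 75) (np.float64(1.4697000711484942), 75) 15.0
```

Emit:
{"op": "step_arm", "data": {
  "increments": [
    [[0,0,0],[0,0,0],1],
    [[0,0,0],[0,0,0],1],
    [[0,0,0],[0,0,0],1],
    [[0,0,0],[0,0,0],1],
    [[0,0,0],[0,0,0],1]
  ]
}}

```text
time_s: 15.5
tcp_pos: [0.353, -0.4955, 0.3184]
eef_rot: [-180.0, -0.0, -101.3]
contact_force: [0.7, 0.2, -0.5]
gripper_width: 0.0002
```

```bash
python3 - <<'E'
from h import *
from plant import r
for n in ("side","top"):
    c=r.capture(n); np.savez(f"pics/{n}12.npz",**c)
a=np.load("pics/side0.npz")["color"];b=np.load("pics/side12.npz")["color"]
for i in(a,b):
    h=cv2.cvtColor(i[180:235,395:432],cv2.COLOR_RGB2HSV); m=(h[...,1]>100);y,x=np.nonzero(m);print("cup",x.mean(),y.mean(),len(x))
print(np.abs(np.load("pics/top11.npz")["color"].astype(int)-np.load("pics/top12.npz")["color"])[100:240,215:330].mean(), r.get_state()["contact_force"])
cv2.imwrite("pics/side12.png",b[:,:,::-1])
r.close_job()
E
```

```text
cup 17.793427230046948 27.0 852
cup 17.839201877934272 26.970657276995304 852
2.8922774327122154 [-0.12302981 -0.44036192  1.6668238 ]
the job is handed in; nothing more can be done
```

View pics/side12.png

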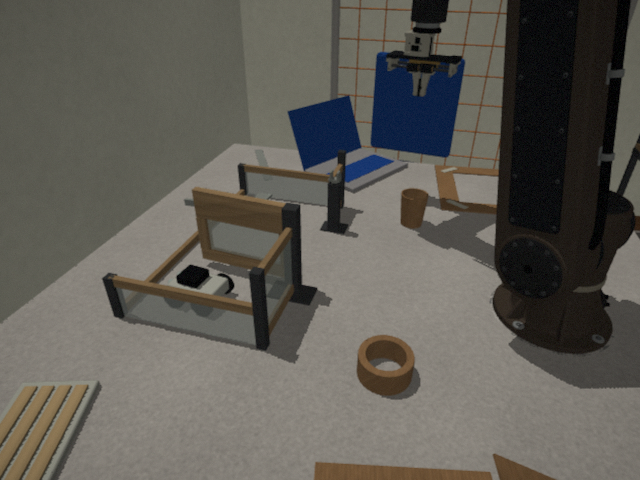

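The gate stands open at about 1.47 rad, the latch bar has dropped, and the job is handed in at about 15.5 s; no verdict was reported.

**What I did:** I pressed the plate down to its hard stop, which I felt at 8 N, then backed off a little. I carried the gate round its arc with light finger contact of about 2–5 N. Then I raised the finger slowly so the bar settled, and drew the arm well clear.

**Last checks:**
- **Gate:** two top views 0.1 s apart gave the same angle. A third, 0.5 s later, showed only noise-level change, so it is standing still.
- **Bar:** I could not see the tip directly. The plate top now stands at about 0.193 m against 0.187 m before, which fits the bar resting on its tip-down stop. One of the two plate corners used for this matched poorly between views (6 mm ray gap).
- **Other objects:** the rover, tape roll and cup are within half a pixel of where they started. The cup was hidden from above, so I checked it in the side view.
- **One check that disagreed:** an earlier picture difference of the gate area was large. The arm was still moving between those two views, so I put it down to its shadow.
- **Robot contact:** the last force reading was 1.7 N, a single noisy value; the final picture shows the arm clear of everything.

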